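# Make up two electronics lab kits from the bench stock

## Robot

A 6-joint arm with a two-finger parallel gripper is mounted at the origin on the work surface. World frame = base frame: x ahead of the robot, y to its left, z up, the work surface at z = 0. Lengths are in mm, angles in rad, forces in N, time in s.
With the tool pointing down it reaches from about 300 to 775 mm from the base axis. Payload 14.6 kg.
Tool frame: the origin (TCP) lies between the finger pads; the fingertips stand 8 mm ahead of it and the grasp point (between the pads) lies 11 mm behind it; z points along the fingers, y is the direction in which the jaws open and shut (so a half turn about z gives the same grasp; the last joint's range is limited). The gripper opens to 94 mm and grips with 3 to 60 N. Pads are 16 mm wide; open, the fingers measure 119 mm over their backs; the gripper's body (75 mm by 177 mm) begins 78 mm behind the grasp point.
Start: joints at [1.12, 0.3, 1.521, -0, 1.321, -0.067], TCP at [205.942, 509.978, 213.446] pointing down, gripper open.
Joint ranges: [-3.03, 3.03], [-0.79, 2.21], [0.23, 2.52], [-1.04, 4.18], [0, 3.07], [-2.55, 2.55]. Speed limits (rad/s): [2.22, 2.22, 2.57, 3.14, 3.14, 3.14].

## Interface

Orientations are given as [roll, pitch, yaw] about the fixed x, y, z axes, in that order (R = Rz(yaw) Ry(pitch) Rx(roll)).
In Python, from cell import manip gives the robot as it stands. The module is installed in compiled form; this text tells all that it offers.
- The arm moves only by the tool send_rows, never from a script. Its argument "series" is a list that holds one entry, the list of rows, each a list of 5 numbers: the opening, from 0 (shut) to 1 (fully open), then the shift along the tool's x, y, z in mm, then the turn about the tool's z in degrees. In form: [[[gripper, dx, dy, dz, roll], ...]]. A call has 1 to 10 rows; each row is the pose to reach, as a shift and turn from the pose commanded when the call began, along the tool's axes at that moment; what a row does not reach only later rows make up. A row lasts 1/10 s, in which the tool goes at most 50 mm and 8.59 degrees, less where a joint would pass 70% of its speed; a pose out of reach is approached as far as the arm can. A call with a gripper value outside its range is refused whole. The fingers move at their own pace and stop on an object; "newtons" is the grip in N (left out, the last holds). Time passes only in rows, so rows that repeat a pose let the fingers close. It gives the time, the measured TCP pose, the force and the opening at its end, in the units of the state.
- manip.read_state(): the state, without advancing time (a new reading comes with each control period).
- manip.camera(name): name is "side" or "top"; returns a dict with "img" (384x512x3 uint8, red, green, blue), "vfov" (degrees; the focal length in pixels is half the picture's height over the tangent of half this angle, whatever the lens; pixels are square), "cx", "cy" (the principal point, pixels), "pose" (4x4, takes a point from camera to world coordinates). Camera axes: x right, y down, z forward; pixel columns grow to the right and rows downward; lengths in mm; the calibration is good to about 2 mm. A picture is of the moment at which its call begins. There is no depth.
- manip.sign_off(): hands the job in, once; it reports no verdict.
Trained networks look in a picture, given as the dict that the camera call returned (one of the last four; its "shot" number tells which), for a name from the list of things; names that differ only in an ending like _2 or _b are one class to them, and where a whole thing is asked for, a point or a joint stands for the part that bears it (a point fixed in the world has none). Each returns a list of dicts, best first, with "conf" (0 to 1); they miss things now and then, are a little off and sometimes report something else, mostly with a low value. They report only what shows in the picture. A call takes as long as a camera call. They do not tell look-alikes from the thing itself.
- manip.find_in(target, picture): "rect" ([left, top, width, height] in pixels, round what is visible of it).
- manip.silhouettes(target, picture): "pixels" (384x512 bool, what is visible of it) and "rect" ([left, top, width, height] in pixels, round what is visible of it).
The state is a dict: "clock": time; "joints": joint angles; "qd": joint speeds; "effort": joint torques, N m; "eef_pos": TCP position; "eef_rot": TCP orientation; "wrist_force": force on the tool from outside, world axes, zero at the start; "moment": the same for the moment, N m; "finger_gap": finger opening in mm.
Only numpy, scipy, OpenCV 4.12 (cv2) and the standard library are available. Lean on these libraries where they do the work, as an engineer would, in place of code of your own. Each camera call takes 0.05 s, during which the arm holds its last target. There are 200 camera calls.

## Task

Make up the two lab kits: put the transformer, the black capacitor and the heat sink in the blue tray, and the orange relay and the green controller module in the yellow tray, on either side of the blue terminal block that is already in its middle pocket. Stand each part upright and centred on a white pocket of its own, in any order. Leave the grey capacitor, the red solder reel and the terminal block where they are.

Things in the scene. Friction and masses are not known exactly. Their poses are not given: they have to be found in the camera images.
- tray_blue: Fixed shallow blue tray, 210 mm long (its x) by 110 mm wide (its y). Origin at the centre of its underside, z up. Floor 6 mm thick; low rim 4 mm wide all round, its top 12 mm above the table. Three white pads on the floor, each 56 mm (x) by 80 mm (y), are its pockets, flush with the floor and with no walls between: pocket centres at x = -64, 0 and +64 mm, y = 0. All empty at the start.
- tray_yellow: Fixed shallow yellow tray, 210 mm long (its x) by 110 mm wide (its y). Origin at the centre of its underside, z up. Floor 6 mm thick; low rim 4 mm wide all round, its top 12 mm above the table. Three white pads on the floor, each 56 mm (x) by 80 mm (y), are its pockets, flush with the floor and with no walls between: pocket centres at x = -64, 0 and +64 mm, y = 0. The middle pocket holds the blue terminal block at the start.
- transformer_c (a point): Small transformer, loose: dark steel core 44 mm (x) by 22 mm (y), 38 mm high, with a yellow coil 28 mm (x) by 36 mm (y) through it, from 5 to 33 mm above its underside. Easily gripped along y on the coil (36 mm). The point is its centre, half-way up; z is up. 
- cap_black_c (a point): Capacitor, loose: upright black can with a small silver disc (14 mm) in the middle of its black top, 32 mm diameter, 45 mm high. The point is its centre, half-way up; z is up. 
- heatsink_c (a point): Heat sink, loose: bare aluminium block of seven upright fins, 40 mm (x) by 30 mm (y), 40 mm high. Gripped along y (30 mm) on the fin edges. The point is its centre, half-way up; z is up. 
- relay_c (a point): Relay, loose: orange case on a black foot, small black patch on top, 30 mm (x) by 24 mm (y), 42 mm high. The point is its centre, half-way up; z is up. 
- controller_c (a point): Controller module, loose: black block 50 mm (x) by 28 mm (y) with a green circuit board as its top face at 29 mm, and a 20 by 17 mm steel shield on it up to 32 mm. Gripped along y (28 mm). The point is its centre, half-way up; z is up. 
- cap_grey_c (a point): Grey capacitor, loose, belongs to no kit: same can as the black one but light grey, top too, 32 mm diameter, 45 mm high. To be left alone. The point is its centre, half-way up; z is up. 
- reel_c (a point): Solder reel, loose, belongs to no kit: red flanges 56 mm diameter, 40 mm high, standing on a flange. To be left alone. The point is its centre, half-way up; z is up. 
- terminal_c (a point): Blue terminal block, loose, in the middle pocket of the yellow tray: 30 mm (x) by 50 mm (y), 30 mm high, two rows of steel screws on top, within a few degrees of square to the tray. To be left alone. The point is its centre, half-way up; z is up. 
There are look-alikes about, which are no part of the job. Leave any purple look-alike of the tray_blue alone.

How it is judged:
By the outcome, as a careful person would: the job done as asked, in the order asked, and still so for the second after the job is handed in, with the robot touching nothing.
It also fails if it takes over 128 s, if anything falls off the work surface, if the arm or the gripper's body presses on something with over 40 N, if the wrist force passes 120 N, or if a joint passes its speed limit or range.

## Working session

There is one attempt and no reset: what is moved stays moved. The work goes in short steps, Python scripts to look and compute and a tool call to move; the robot and the scene stay as the last step left them, time stands still between calls to the robot, and variables do not carry over. Pictures are saved under pics/ and viewed, about 12 in all and at most 16, crops included, and the job is handed in when it is done.

Besides the shell and the picture viewer there is one more tool, called after "Call:" by a JSON object that holds its "fn" and its "kwargs". send_rows: Moves the arm, as the interface text tells. Its arguments: {"type":"object","properties":{"series":{"type":"array"},"newtons":{"type":"number"}},"required":["series"]}

```bash
mkdir -p pics
cat > h.py <<'E'
import numpy as np, cv2
from cell import manip
def save(p,name): cv2.imwrite(f'pics/{name}.png',p['img'][:,:,::-1])
def ray(p,u,v,z):
    f=192/np.tan(np.radians(p['vfov'])/2); T=np.array(p['pose'])
    d=T[:3,:3]@np.array([(u-p['cx'])/f,(v-p['cy'])/f,1]); o=T[:3,3]
    return o+d*(z-o[2])/d[2]
def proj(p,X):
    f=192/np.tan(np.radians(p['vfov'])/2); T=np.array(p['pose'])
    c=T[:3,:3].T@(np.asarray(X,float)-T[:3,3]); return c[:2]/c[2]*f+[p['cx'],p['cy']]
E
python3 - <<'E'
from h import *
s=manip.read_state();print({k:np.round(v,3).tolist() for k,v in s.items()})
for n in ['top','side']:
    p=manip.camera(n);save(p,n+'0');print(n,p['vfov'],p['cx'],p['cy'],np.round(p['pose'],3).tolist())
    for t in 'tray_blue tray_yellow transformer_c cap_black_c heatsink_c relay_c controller_c cap_grey_c reel_c terminal_c'.split():
        print(t,[(np.round(r['rect']).tolist(),round(r['conf'],2)) for r in manip.find_in(t,p)][:4])
E
```

```text
{'clock': 0.0, 'joints': [1.12, 0.3, 1.522, -0.0, 1.321, -0.067], 'qd': [-0.001, 0.001, 0.001, 0.0, -0.001, 0.001], 'effort': [0.002, -53.181, -35.273, 0.071, 0.024, -0.0], 'eef_pos': [205.837, 509.768, 212.883], 'eef_rot': [-3.14, -0.0, 2.758], 'wrist_force': [-0.012, -0.164, -0.21], 'moment': [0.028, -0.011, 0.025], 'finger_gap': 94.082}
top 49.957037579323014 253.73291301639773 188.275095138665 [[-0.005, -0.993, 0.115, 314.976], [-1.0, 0.004, -0.003, -0.528], [0.002, -0.115, -0.993, 997.477], [0.0, 0.0, 0.0, 1.0]]
tray_blue [([359.0, 256.0, 55.0, 97.0], 0.9), ([326.0, 144.0, 55.0, 90.0], 0.61)]
tray_yellow [([108.0, 131.0, 46.0, 86.0], 0.71)]
transformer_c [([194.0, 115.0, 25.0, 27.0], 0.73), ([235.0, 75.0, 22.0, 25.0], 0.64)]
cap_black_c [([326.0, 92.0, 14.0, 20.0], 0.45)]
heatsink_c [([209.0, 171.0, 21.0, 23.0], 0.66)]
relay_c [([154.0, 87.0, 18.0, 19.0], 0.65)]
controller_c [([270.0, 173.0, 20.0, 22.0], 0.62)]
cap_grey_c [([277.0, 116.0, 13.0, 18.0], 0.72)]
reel_c [([197.0, 114.0, 24.0, 28.0], 0.97)]
terminal_c []
side 55.405590677067735 258.11554991397287 189.80674426222583 [[0.991, -0.067, 0.119, 324.846], [-0.137, -0.478, 0.868, -820.873], [-0.001, -0.876, -0.483, 511.799], [0.0, 0.0, 0.0, 1.0]]
tray_blue [([61.0, 279.0, 136.0, 55.0], 0.97), ([217.0, 244.0, 115.0, 54.0], 0.9), ([220.0, 152.0, 67.0, 20.0], 0.37)]
tray_yellow [([223.0, 150.0, 66.0, 23.0], 0.93)]
transformer_c [([334.0, 184.0, 17.0, 21.0], 0.71), ([248.0, 147.0, 10.0, 18.0], 0.56)]
cap_black_c [([358.0, 227.0, 13.0, 23.0], 0.85)]
heatsink_c [([247.0, 180.0, 17.0, 19.0], 0.63)]
relay_c [([311.0, 154.0, 12.0, 17.0], 0.58)]
controller_c [([254.0, 207.0, 23.0, 21.0], 0.93), ([290.0, 172.0, 22.0, 19.0], 0.17)]
cap_grey_c [([312.0, 198.0, 13.0, 22.0], 0.65)]
reel_c [([293.0, 173.0, 16.0, 18.0], 0.74)]
terminal_c [([357.0, 227.0, 13.0, 26.0], 0.55)]
```

Run:
```python
import cv2
a=cv2.imread('pics/top0.png');b=cv2.imread('pics/side0.png')
cv2.imwrite('pics/t1.png',cv2.resize(a[50:360,90:430],(800,729))[:600]);
cv2.imwrite('pics/t1.png',cv2.resize(a[60:360,60:440],None,fx=2,fy=2,interpolation=cv2.INTER_CUBIC))
cv2.imwrite('pics/s1.png',cv2.resize(b[120:345,50:420],None,fx=2.1,fy=2.1,interpolation=cv2.INTER_CUBIC))
```

```text
(no output)
```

View pics/t1.png

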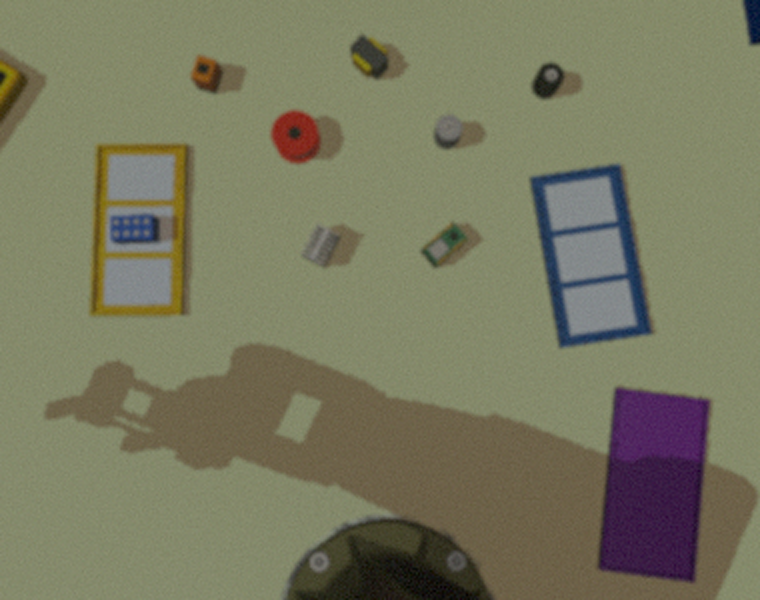

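View pics/s1.png

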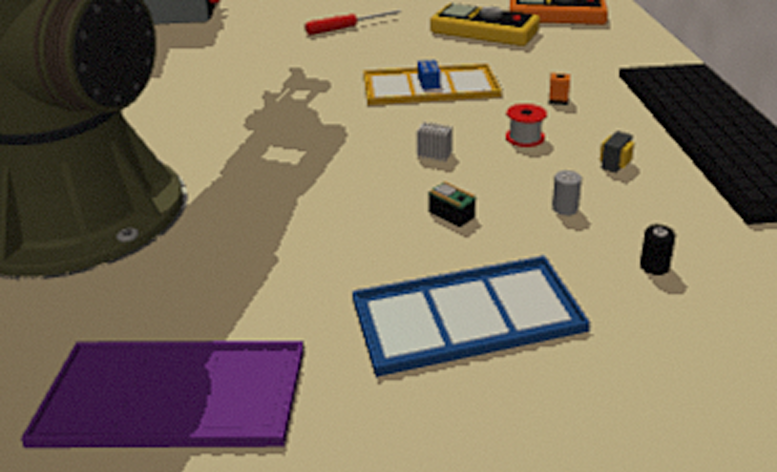

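```bash
cat >> h.py <<'E'
from scipy.optimize import minimize
BOX=dict(transformer_c=(44,36,38),cap_black_c=(32,32,45),heatsink_c=(40,30,40),relay_c=(30,24,42),controller_c=(50,28,32),cap_grey_c=(32,32,45),reel_c=(56,56,40),terminal_c=(30,50,30),tray_blue=(210,110,12),tray_yellow=(210,110,12))
def verts(n,x,y,a,z0=0):
    L,W,H=BOX[n]
    def box(L,W,a0,b0): return [(i*L/2,j*W/2,k) for i in(-1,1) for j in(-1,1) for k in(a0,b0)]
    if n[:3]=='cap' or n=='reel_c': P=[(L/2*np.cos(t),L/2*np.sin(t),k) for t in np.linspace(0,6.283,25)[:-1] for k in(0,H)]
    elif n=='transformer_c': P=(box(44,22,0,38),box(28,36,5,33))
    elif n=='controller_c': P=(box(50,28,0,29),box(20,17,0,32))
    else: P=box(L,W,0,H)
    if not isinstance(P,tuple): P=(P,)
    R=np.array([[np.cos(a),-np.sin(a),0],[np.sin(a),np.cos(a),0],[0,0,1]])
    return [np.array(q)@R.T+[x,y,z0] for q in P]
def render(p,n,q,S=4,z0=0):
    m=np.zeros((384*S,512*S),np.uint8)
    for V in verts(n,*q,z0):
        pts=np.array([proj(p,v) for v in V]); h=cv2.convexHull(np.round((pts+.5)*S).astype(np.int32)); cv2.fillConvexPoly(m,h,255)
    return cv2.resize(m,(512,384),interpolation=cv2.INTER_AREA)/255.
def fit(ps,ms,n,q0,z0=0):
    def c(q): return sum(np.abs(render(p,n,q,z0=z0)-m).sum()/max(m.sum(),1) for p,m in zip(ps,ms))
    best=None
    for a in ([0] if n[:3]=='cap' or n=='reel_c' else np.radians(np.arange(-90,90,30)) if len(q0)<3 else [q0[2]]):
        r=minimize(c,[q0[0],q0[1],a],method='Nelder-Mead',options=dict(initial_simplex=[[q0[0],q0[1],a],[q0[0]+8,q0[1],a],[q0[0],q0[1]+8,a],[q0[0],q0[1],a+.4]],maxiter=90))
        if best is None or r.fun<best.fun: best=r
    return best
def base(p,m,H):
    v,u=np.nonzero(m); return ray(p,u.mean(),v.mean(),H/2)
E
cat > m1.py <<'E'
from h import *
ps=[manip.camera('top'),manip.camera('side')]
cv2.imwrite('pics/full.png',cv2.resize(np.hstack([p['img'] for p in ps])[:,:,::-1],(800,300),interpolation=cv2.INTER_AREA))
import pickle
M={}
for t in BOX:
    for i,p in enumerate(ps):
        for r in manip.silhouettes(t,p)[:2]:
            m=r['pixels'];v,u=np.nonzero(m);M.setdefault((t,i),[]).append(m)
            print(t,i,round(r['conf'],2),r['rect'],m.sum(),'img',p['img'][m].mean(0).astype(int),np.round(base(p,m,BOX[t][2])[:2]))
pickle.dump((ps,M),open('m1.pkl','wb'))
E
python3 m1.py
```

```text
transformer_c 0 0.67 [234.3, 76.7, 19.5, 22.2] 277 img [74 72 45] [674.  19.]
transformer_c 1 0.64 [334.8, 182.6, 19.1, 21.2] 239 img [71 62 37] [679.  23.]
cap_black_c 0 0.55 [325.5, 92.0, 15.4, 19.3] 226 img [60 61 49] [ 644. -198.]
cap_black_c 1 0.54 [357.7, 226.3, 14.2, 25.3] 319 img [23 21 20] [ 647. -197.]
heatsink_c 0 0.72 [208.7, 170.5, 22.9, 21.2] 236 img [106 104  93] [443.  78.]
heatsink_c 1 0.72 [248.4, 178.2, 17.6, 18.3] 291 img [100  94  86] [444.  82.]
heatsink_c 1 0.29 [312.0, 155.5, 12.1, 14.2] 150 img [120  65  28] [657. 220.]
relay_c 0 0.6 [154.4, 85.8, 18.3, 21.4] 193 img [95 64 32] [654. 218.]
relay_c 1 0.47 [312.3, 155.0, 7.7, 15.5] 131 img [118  59  20] [658. 221.]
controller_c 0 0.51 [268.0, 171.0, 22.3, 21.9] 264 img [83 90 67] [443. -70.]
controller_c 1 0.4 [221.8, 152.6, 67.4, 19.5] 910 img [160 138  91] [463. 275.]
cap_grey_c 1 0.47 [313.4, 200.9, 13.5, 21.2] 220 img [91 87 84] [584. -73.]
reel_c 0 0.59 [193.8, 112.9, 26.9, 26.9] 521 img [123  48  35] [576. 109.]
reel_c 1 0.89 [292.5, 174.1, 17.1, 17.0] 333 img [123  52  46] [578. 112.]
terminal_c 0 0.74 [113.6, 168.8, 24.6, 12.5] 320 img [ 64  76 104] [464. 303.]
terminal_c 1 0.52 [249.7, 150.4, 6.5, 12.9] 117 img [35 58 99] [467. 323.]
tray_blue 0 0.9 [323.9, 143.5, 57.4, 90.6] 3963 img [ 95 106 117] [ 431. -247.]
tray_blue 0 0.6 [356.6, 253.0, 61.3, 99.9] 4471 img [65 32 75] [ 159. -313.]
tray_blue 1 0.96 [216.5, 241.5, 112.7, 57.5] 4090 img [112 124 132] [ 431. -250.]
tray_blue 1 0.75 [60.2, 282.9, 136.6, 51.8] 6026 img [71 31 82] [ 161. -318.]
tray_yellow 0 0.71 [105.3, 132.0, 49.0, 83.3] 3689 img [126 120  89] [465. 299.]
tray_yellow 1 0.79 [221.2, 149.0, 70.3, 22.1] 962 img [158 136  90] [469. 299.]
```

View pics/full.png

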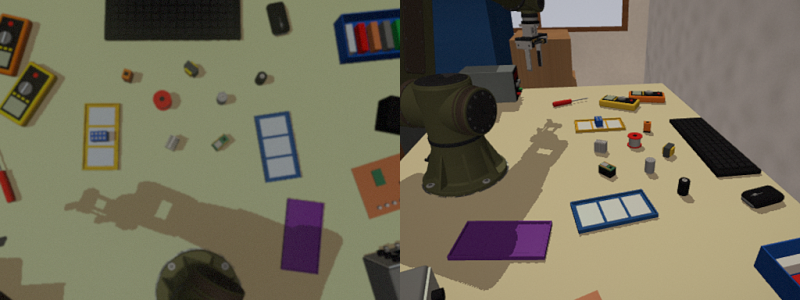

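```bash
cat > f1.py <<'E'
from h import *
import pickle
ps,M=pickle.load(open('m1.pkl','rb'))
out={}
im=[cv2.resize(p['img'][:,:,::-1],None,fx=4,fy=4,interpolation=cv2.INTER_CUBIC) for p in ps]
for n in BOX:
    use=[i for i in (0,1) if (n,i) in M and not(n=='controller_c' and i==1)]
    b=np.mean([base(ps[i],M[n,i][0],BOX[n][2])[:2] for i in use],0)
    z=6 if n=='terminal_c' else 0
    r=fit([ps[i] for i in use],[M[n,i][0].astype(float) for i in use],n,b,z); out[n]=r.x
    one=[np.round(fit([ps[i]],[M[n,i][0].astype(float)],n,r.x,z).x,2).tolist() for i in use]
    print(n,np.round(r.x[:2],1),round(np.degrees(r.x[2]),1),round(r.fun/len(use),2),one)
    for i in (0,1):
        for V in verts(n,*r.x,z):
            h=cv2.convexHull(np.array([proj(ps[i],v) for v in V]).astype(np.float32)); cv2.polylines(im[i],[np.int32((h+.5)*4)],True,(255,0,255),1)
pickle.dump(out,open('out.pkl','wb'))
a=im[0][4*70:4*240,4*100:4*390]; b=im[1][4*140:4*305,4*205:4*390]
cv2.imwrite('pics/ft.png',cv2.resize(a,(800,int(a.shape[0]*800/a.shape[1])))); cv2.imwrite('pics/fs.png',cv2.resize(b,(672,600)))
E
time python3 f1.py
```

```text
transformer_c [676.2  20.4] 43.9 0.18 [[674.78, 19.39, 0.65], [679.57, 24.75, 0.92]]
cap_black_c [ 644.8 -197.6] 8.4 0.11 [[644.07, -197.54, 0.09], [646.43, -196.01, 0.3]]
heatsink_c [442.8  78.7] -29.3 0.12 [[442.78, 78.67, -0.51], [443.72, 82.25, -0.61]]
relay_c [655.7 219. ] -16.4 0.19 [[653.2, 218.51, -0.17], [657.56, 221.14, -0.31]]
controller_c [442.9 -69.7] -50.7 0.09 [[442.92, -69.75, -0.88]]
cap_grey_c [584.2 -69.7] 25.9 0.23 [[584.22, -69.7, 0.46]]
reel_c [576.1 109.5] 28.1 0.11 [[575.35, 108.82, 0.31], [577.74, 113.76, 0.16]]
terminal_c [463.  301.5] -184.0 0.18 [[463.23, 301.13, -3.15], [464.11, 311.42, -3.22]]
tray_blue [ 433.2 -245.9] 8.1 0.04 [[432.16, -246.38, 0.14], [434.18, -244.35, 0.15]]
tray_yellow [466.7 300.8] -0.2 0.15 [[466.19, 299.72, -0.0], [467.67, 305.77, 0.01]]
real	0m31.903s
user	1m14.812s
sys	0m34.885s
```

View pics/ft.png

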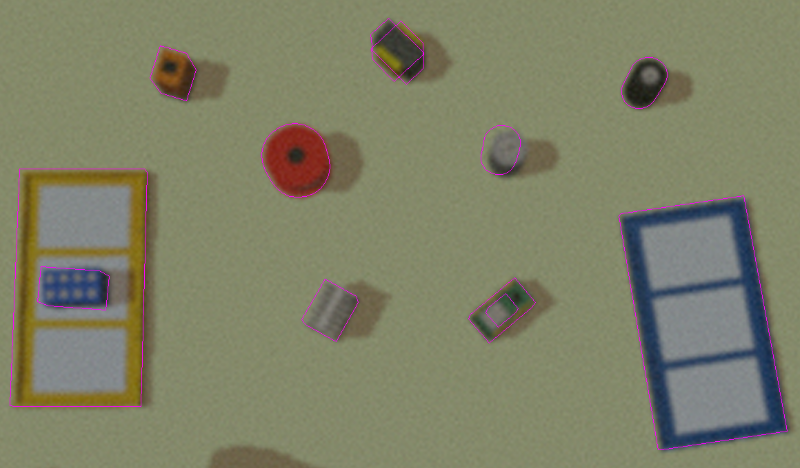

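View pics/fs.png

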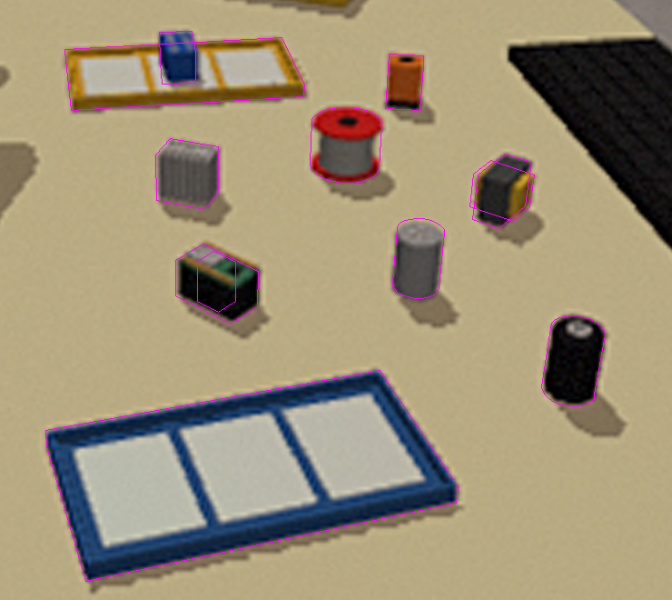

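```bash
cat > go.py <<'E'
import sys; from h import *
s=manip.read_state(); p=np.array(s['eef_pos']); yaw=s['eef_rot'][2]
print(round(s['clock'],2),np.round(p,1),round(np.degrees(yaw),1),'gap',round(s['finger_gap'],1))
def go(pose):
    x,y,z,a=pose; d=np.array([x,y,z])-p; c,n=np.cos(yaw),np.sin(yaw)
    print(pose,'->',np.round([c*d[0]+n*d[1],n*d[0]-c*d[1],-d[2],(np.degrees(yaw)-a+180)%360-180],1))
for a in sys.argv[1:]: go([float(v) for v in a.split(',')])
E
python3 go.py 655,219,100,163.6
```

```text
2.2 [205.9 510.  213.5] 158.0 gap 93.8
[655.0, 219.0, 100.0, 163.6] -> [-525.3 -101.7  113.5   -5.6]
```

Call:
{"fn": "send_rows", "kwargs": {"series": [[[0.7,-40,-8,8,0],[0.7,-90,-17,20,-1],[0.7,-140,-27,30,-2],[0.7,-190,-37,40,-2],[0.7,-240,-46,52,-3],[0.7,-290,-56,63,-4],[0.7,-340,-66,73,-4],[0.7,-388,-75,84,-5],[0.7,-436,-84,94,-5],[0.7,-484,-94,105,-5.6]]], "newtons": 30}}

```text
clock: 3.2
eef_pos: [610.9, 247.0, 110.8]
eef_rot: [3.141, 0.0, 2.856]
wrist_force: [0.1, 0.8, 0.1]
finger_gap: 66.0
```

```bash
python3 go.py 655,219,100,163.6 655,219,16,163.6
```

```text
3.2 [610.9 247.  110.8] 163.6 gap 66.0
[655.0, 219.0, 100.0, 163.6] -> [-50.2 -14.4  10.8   0. ]
[655.0, 219.0, 16.0, 163.6] -> [-50.2 -14.4  94.8   0. ]
```

```bash
cat > go.py <<'E'
# usage: go.py lastrow(dx,dy,dz,roll | -) targets...   keeps commanded pose in cmd.json
import sys,json; from h import *
s=manip.read_state()
C=json.load(open('cmd.json'))
def R(a): c,n=np.cos(np.radians(a)),np.sin(np.radians(a)); return np.array([[c,n,0],[n,-c,0],[0,0,-1]])
if sys.argv[1]!='-':
    r=[float(v) for v in sys.argv[1].split(',')]; C=[*(np.array(C[:3])+R(C[3])@r[:3]),C[3]-r[3]]; json.dump(C,open('cmd.json','w'))
print(round(s['clock'],2),'cmd',np.round(C,1),'meas',np.round(s['eef_pos'],1),round(np.degrees(s['eef_rot'][2]),1),'gap',round(s['finger_gap'],1))
for a in sys.argv[2:]:
    t=[float(v) for v in a.split(',')]
    print(t,'->',np.round([*(R(C[3]).T@(np.array(t[:3])-C[:3])),(C[3]-t[3]+180)%360-180],1))
E
echo '[205.94,509.98,213.45,158.04]'>cmd.json; python3 go.py=-484,-94,105,-5.6 2>/dev/null; python3 go.py " -484,-94,105,-5.6" 655,219,16,163.6
```

```text
3.2 cmd [619.7 241.8 108.4 163.6] meas [610.9 247.  110.8] 163.6 gap 66.0
[655.0, 219.0, 16.0, 163.6] -> [-40.3 -11.9  92.4   0. ]
```

Call:
{"fn": "send_rows", "kwargs": {"series": [[[0.7,-40,-12,20,0],[0.7,-40,-12,45,0],[0.7,-40,-12,70,0],[0.7,-40,-12,86,0],[0.7,-40,-12,92,0],[0.7,-40,-12,92,0],[0,-40,-12,92,0],[0,-40,-12,92,0],[0,-40,-12,92,0],[0,-40,-12,92,0]]]}}

```text
clock: 4.2
eef_pos: [644.5, 225.7, 19.7]
eef_rot: [3.141, 0.001, 2.856]
wrist_force: [0.6, 0.3, 0.1]
finger_gap: 37.1
```

```bash
python3 go.py " -40,-12,92,0" 655,219,105,170 530.7,300.8,105,180 530.7,300.8,23,180
```

```text
4.2 cmd [654.7 219.   16.4 163.6] meas [644.5 225.7  19.7] 163.6 gap 37.1
[655.0, 219.0, 105.0, 170.0] -> [ -0.3   0.1 -88.6  -6.4]
[530.7, 300.8, 105.0, 180.0] -> [142.   43.5 -88.6 -16.4]
[530.7, 300.8, 23.0, 180.0] -> [142.   43.5  -6.6 -16.4]
```

```bash
cat > go.py <<'E'
import sys; from h import *
s=manip.read_state(); p=np.array(s['eef_pos']); A=np.degrees(s['eef_rot'][2])
def R(a): c,n=np.cos(np.radians(a)),np.sin(np.radians(a)); return np.array([[c,n,0],[n,-c,0],[0,0,-1]])
print(round(s['clock'],2),np.round(p,1),round(A,1),'gap',round(s['finger_gap'],1),'maxqd',round(np.abs(s['qd']).max(),3),'F',np.round(s['wrist_force'],1))
for a in sys.argv[1:]:
    t=[float(v) for v in a.split(',')]
    print(t,'->',np.round([*(R(A).T@(np.array(t[:3])-p)),(A-t[3]+180)%360-180],1))
E
python3 go.py 655,219,16,163.6
```

```text
4.2 [644.5 225.7  19.7] 163.6 gap 37.1 maxqd 0.007 F [0.6 0.3 0.1]
[655.0, 219.0, 16.0, 163.6] -> [-12.   -3.4   3.7   0. ]
```

Call:
{"fn": "send_rows", "kwargs": {"series": [[[0.6,0,-3,0,0],[0.6,-6,-3,3,0],[0.6,-12,-3,3,0],[0.6,-12,-3,3,0],[0,-12,-3,3,0],[0,-12,-3,3,0],[0,-12,-3,3,0],[0,-12,-3,3,0],[0,-12,-3,3,0],[0,-12,-3,3,0]]]}}

```text
clock: 5.2
eef_pos: [654.9, 219.4, 16.3]
eef_rot: [3.142, 0.0, 2.856]
wrist_force: [0.3, -0.4, 0.7]
finger_gap: 23.7
```

Call:
{"fn": "send_rows", "kwargs": {"series": [[[0,0,0,0,0],[0,0,0,-10,0],[0,0,0,-35,0],[0,0,0,-65,0],[0,0,0,-85,0],[0,0,0,-85,0],[0,0,0,-85,0]]]}}

```text
clock: 5.9
eef_pos: [654.9, 219.2, 101.0]
eef_rot: [3.142, 0.0, 2.855]
wrist_force: [-0.6, -0.5, -0.6]
finger_gap: 24.4
```

```bash
python3 go.py 530.7,300.8,100,180 530.7,300.8,23,180
python3 - <<'E'
from h import *
p=manip.camera('side'); cv2.imwrite('pics/r1.png',cv2.resize(p['img'][100:230,200:400,::-1],None,fx=3,fy=3,interpolation=cv2.INTER_CUBIC))
E
```

```text
5.9 [654.9 219.2 101. ] 163.6 gap 24.4 maxqd 0.028 F [-0.6 -0.5 -0.6]
[530.7, 300.8, 100.0, 180.0] -> [142.1  43.2   1.  -16.4]
[530.7, 300.8, 23.0, 180.0] -> [142.1  43.2  78.  -16.4]
```

View pics/r1.png

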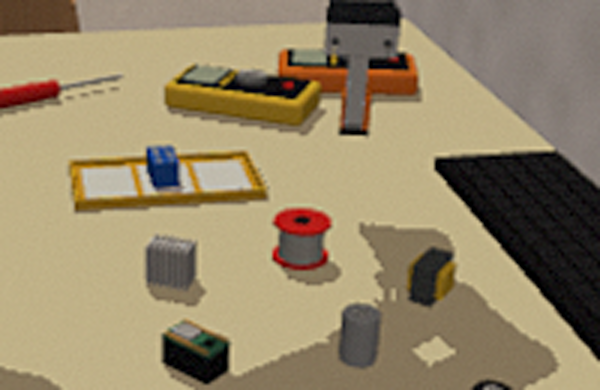

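Call:
{"fn": "send_rows", "kwargs": {"series": [[[0,20,6,0,-3],[0,55,17,0,-8],[0,90,27,0,-13],[0,125,38,0,-16.4],[0,142,43,5,-16.4],[0,142,43,20,-16.4],[0,142,43,40,-16.4],[0,142,43,58,-16.4],[0,142,43,70,-16.4],[0,142,43,72,-16.4]]]}}

```text
clock: 6.95
eef_pos: [530.3, 299.6, 26.6]
eef_rot: [-3.14, -0.003, 3.141]
wrist_force: [-0.0, 0.9, 0.0]
finger_gap: 23.7
```

```bash
python3 go.py 530.7,300.8,23,180
```

```text
6.95 [530.3 299.6  26.6] 180.0 gap 23.7 maxqd 0.016 F [-0.   0.9  0. ]
[530.7, 300.8, 23.0, 180.0] -> [-0.4  1.2  3.6 -0. ]
```

Call:
{"fn": "send_rows", "kwargs": {"series": [[[0,0,0,2,0],[0,0,0,3.5,0],[0,0,0,3.5,0],[0.45,0,0,3.5,0],[0.45,0,0,3.5,0],[0.45,0,0,3.5,0],[0.45,0,0,-10,0],[0.45,0,0,-35,0],[0.6,0,0,-65,0],[0.7,0,0,-75,0]]]}}

```text
clock: 7.95
eef_pos: [532.0, 301.2, 108.2]
eef_rot: [3.139, 0.004, -3.141]
wrist_force: [-0.3, -0.9, -0.8]
finger_gap: 54.6
```

```bash
python3 go.py 442.9,-70,100,129.3
```

```text
7.95 [532.  301.2 108.2] -180.0 gap 54.6 maxqd 0.145 F [-0.3 -0.9 -0.8]
[442.9, -70.0, 100.0, 129.3] -> [  89.2 -371.2    8.2   50.7]
```

Call:
{"fn": "send_rows", "kwargs": {"series": [[[0.7,10,-35,2,5],[0.7,20,-75,4,12],[0.7,30,-120,6,19],[0.7,40,-165,8,26],[0.7,50,-210,8,33],[0.7,60,-255,8,40],[0.7,70,-298,8,46],[0.7,80,-340,8,50.7],[0.7,89,-371,8,50.7],[0.7,89,-371,8,50.7]]]}}

```text
clock: 8.95
eef_pos: [441.0, -73.0, 96.3]
eef_rot: [-3.141, 0.0, 2.253]
wrist_force: [0.4, 0.8, 1.1]
finger_gap: 65.9
```

```bash
python3 go.py 442.9,-70,11,129.3
python3 - <<'E'
from h import *
p=manip.camera('top'); cv2.imwrite('pics/r2.png',cv2.resize(p['img'][70:250,90:330,::-1],None,fx=3,fy=3,interpolation=cv2.INTER_CUBIC))
E
```

```text
8.95 [441.  -73.   96.3] 129.1 gap 65.9 maxqd 0.077 F [0.4 0.8 1.1]
[442.9, -70.0, 11.0, 129.3] -> [ 1.2  3.4 85.3 -0.2]
```

View pics/r2.png

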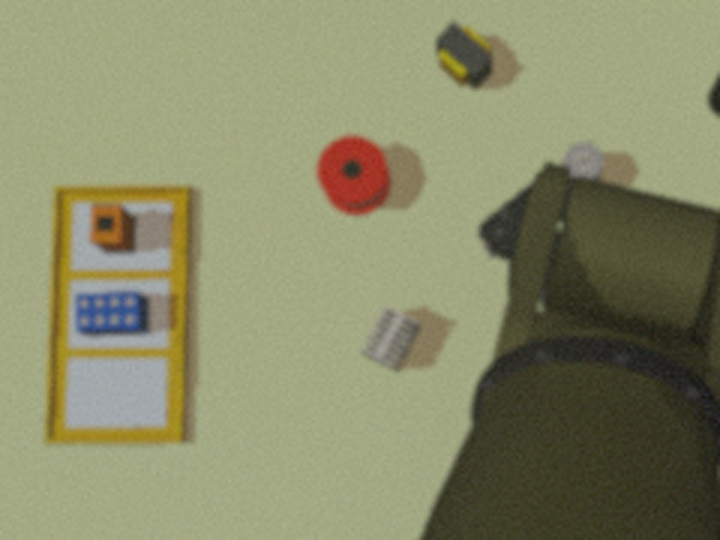

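Call:
{"fn": "send_rows", "kwargs": {"series": [[[0.7,1,3,0,0],[0.7,1,3,20,0],[0.7,1,3,45,0],[0.7,1,3,65,0],[0.7,1,3,78,0],[0.7,1,3,80,0],[0.7,1,3,80,0],[0.7,1,3,80,0]]]}}

```text
clock: 9.8
eef_pos: [444.2, -67.3, 16.9]
eef_rot: [3.141, 0.001, 2.258]
wrist_force: [-0.3, 0.4, -0.1]
finger_gap: 65.5
```

```bash
python3 go.py 442.9,-70,11,129.3
```

```text
9.8 [444.2 -67.3  16.9] 129.4 gap 65.5 maxqd 0.007 F [-0.3  0.4 -0.1]
[442.9, -70.0, 11.0, 129.3] -> [-1.3 -2.7  5.9  0.1]
```

Call:
{"fn": "send_rows", "kwargs": {"series": [[[0.7,-1,-2.5,3,0],[0.7,-1,-2.5,6,0],[0.7,-1,-2.5,6,0],[0,-1,-2.5,6,0],[0,-1,-2.5,6,0],[0,-1,-2.5,6,0],[0,-1,-2.5,6,0],[0,-1,-2.5,6,0],[0,-1,-2.5,6,0],[0,-1,-2.5,6,0]]]}}

```text
clock: 10.8
eef_pos: [442.4, -70.1, 10.2]
eef_rot: [3.141, 0.0, 2.257]
wrist_force: [1.2, -0.1, -0.6]
finger_gap: 27.7
```

Call:
{"fn": "send_rows", "kwargs": {"series": [[[0,0,0,0,0],[0,0,0,-10,0],[0,0,0,-35,0],[0,0,0,-65,0],[0,0,0,-85,0],[0,0,0,-90,0],[0,0,0,-90,0],[0,0,0,-90,0],[0,0,0,-90,0]]]}}

```text
clock: 11.7
eef_pos: [441.8, -70.0, 99.2]
eef_rot: [-3.14, -0.001, 2.257]
wrist_force: [0.0, -0.2, -1.1]
finger_gap: 27.9
```

```bash
python3 go.py 402.7,300.3,100,90
```

```text
11.7 [441.8 -70.   99.2] 129.3 gap 27.9 maxqd 0.006 F [ 0.  -0.2 -1.1]
[402.7, 300.3, 100.0, 90.0] -> [311.2 204.3  -0.8  39.3]
```

Call:
{"fn": "send_rows", "kwargs": {"series": [[[0,15,10,0,2],[0,45,29,0,6],[0,80,52,0,10],[0,115,75,0,15],[0,150,98,0,19],[0,185,121,0,24],[0,220,144,0,28],[0,255,167,0,33],[0,285,187,0,37],[0,304,199,0,39]]]}}

```text
clock: 12.7
eef_pos: [402.8, 293.3, 99.2]
eef_rot: [-3.14, 0.001, 1.575]
wrist_force: [-0.1, -0.5, -0.4]
finger_gap: 27.6
```

Call:
{"fn": "send_rows", "kwargs": {"series": [[[0,6,0,0,0],[0,6,0,10,0],[0,6,0,30,0],[0,6,0,50,0],[0,6,0,60,0],[0,6,0,60,0],[0,6,0,60,0],[0,6,0,60,0]]]}}

```text
clock: 13.5
eef_pos: [404.1, 297.2, 41.0]
eef_rot: [3.14, -0.001, 1.576]
wrist_force: [0.0, 1.2, -1.0]
finger_gap: 27.7
```

```bash
python3 go.py 402.7,300.3,18,90
```

```text
13.5 [404.1 297.2  41. ] 90.3 gap 27.7 maxqd 0.004 F [ 0.   1.2 -1. ]
[402.7, 300.3, 18.0, 90.0] -> [ 3.1 -1.4 23.   0.3]
```

Call:
{"fn": "send_rows", "kwargs": {"series": [[[0,3,-1.5,8,0],[0,3,-1.5,16,0],[0,3,-1.5,22,0],[0,3,-1.5,24,0],[0,3,-1.5,24,0],[0,3,-1.5,24,0],[0,3,-1.5,24,0]]]}}

```text
clock: 14.2
eef_pos: [401.8, 300.1, 16.2]
eef_rot: [-3.141, 0.0, 1.576]
wrist_force: [-3.9, -2.3, 7.5]
finger_gap: 27.9
```

Call:
{"fn": "send_rows", "kwargs": {"series": [[[0.45,0,0,0,0],[0.45,0,0,0,0],[0.45,0,0,0,0],[0.45,0,0,-10,0],[0.45,0,0,-35,0],[0.6,0,0,-65,0],[0.7,0,0,-85,0],[0.7,0,0,-85,0],[0.7,0,0,-85,0]]]}}

```text
clock: 15.1
eef_pos: [402.1, 300.2, 101.3]
eef_rot: [3.141, -0.0, 1.576]
wrist_force: [-0.2, 1.3, -0.5]
finger_gap: 65.3
```

```bash
python3 go.py 442.8,79,100,150.7 442.8,79,14,150.7
```

```text
15.1 [402.1 300.2 101.3] 90.3 gap 65.3 maxqd 0.024 F [-0.2  1.3 -0.5]
[442.8, 79.0, 100.0, 150.7] -> [-221.4   39.5    1.3  -60.4]
[442.8, 79.0, 14.0, 150.7] -> [-221.4   39.5   87.3  -60.4]
```

Call:
{"fn": "send_rows", "kwargs": {"series": [[[0.7,-15,3,0,-6],[0.7,-45,8,0,-14],[0.7,-80,14,0,-22],[0.7,-115,21,0,-30],[0.7,-150,27,0,-38],[0.7,-185,33,0,-46],[0.7,-210,38,0,-54],[0.7,-221,39.5,0,-60.4],[0.7,-221,39.5,0,-60.4],[0.7,-221,39.5,0,-60.4]]]}}

```text
clock: 16.1
eef_pos: [442.4, 79.7, 100.5]
eef_rot: [-3.141, -0.001, 2.626]
wrist_force: [1.0, -0.2, -0.5]
finger_gap: 65.7
```

Call:
{"fn": "send_rows", "kwargs": {"series": [[[0.7,0,0,10,0],[0.7,0,0,35,0],[0.7,0,0,60,0],[0.7,0,0,75,0],[0.7,0,0,80,0],[0.7,0,0,80,0],[0.7,0,0,80,0],[0.7,0,0,80,0]]]}}

```text
clock: 16.9
eef_pos: [443.3, 79.6, 21.9]
eef_rot: [3.141, 0.001, 2.63]
wrist_force: [0.3, 0.0, 0.2]
finger_gap: 65.4
```

```bash
python3 go.py 442.8,79,14,150.7
```

```text
16.9 [443.3  79.6  21.9] 150.7 gap 65.4 maxqd 0.002 F [0.3 0.  0.2]
[442.8, 79.0, 14.0, 150.7] -> [ 0.1 -0.8  7.9  0. ]
```

Call:
{"fn": "send_rows", "kwargs": {"series": [[[0.7,0,0,4,0],[0.7,0,0,8,0],[0.5,0,0,8,0],[0,0,0,8,0],[0,0,0,8,0],[0,0,0,8,0],[0,0,0,8,0],[0,0,0,8,0],[0,0,0,8,0],[0,0,0,8,0]]]}}

```text
clock: 17.9
eef_pos: [442.9, 79.4, 13.2]
eef_rot: [3.142, 0.0, 2.63]
wrist_force: [-0.9, -0.9, 2.2]
finger_gap: 30.0
```

Call:
{"fn": "send_rows", "kwargs": {"series": [[[0,0,0,0,0],[0,0,0,-10,0],[0,0,0,-35,0],[0,0,0,-65,0],[0,0,0,-85,0],[0,0,0,-88,0],[0,0,0,-88,0],[0,0,0,-88,0],[0,0,0,-88,0]]]}}

```text
clock: 18.8
eef_pos: [442.3, 79.4, 100.2]
eef_rot: [-3.14, -0.002, 2.63]
wrist_force: [-0.1, -0.5, -0.7]
finger_gap: 30.0
```

```bash
python3 go.py 369.8,-254.9,100,98.1
```

```text
18.8 [442.3  79.4 100.2] 150.7 gap 30.0 maxqd 0.004 F [-0.1 -0.5 -0.7]
[369.8, -254.9, 100.0, 98.1] -> [-1.003e+02 -3.270e+02  2.000e-01  5.260e+01]
```

Call:
{"fn": "send_rows", "kwargs": {"series": [[[0,-4,-13,0,3],[0,-13,-42,0,8],[0,-24,-77,0,14],[0,-35,-114,0,20],[0,-46,-151,0,26],[0,-58,-188,0,32],[0,-69,-225,0,38],[0,-80,-262,0,44],[0,-91,-297,0,50],[0,-98,-320,0,52.6]]]}}

```text
clock: 19.8
eef_pos: [370.2, -250.1, 100.8]
eef_rot: [-3.141, -0.0, 1.704]
wrist_force: [0.6, -0.1, -0.2]
finger_gap: 30.4
```

Call:
{"fn": "send_rows", "kwargs": {"series": [[[0,-7,2,0,0],[0,-7,2,10,0],[0,-7,2,30,0],[0,-7,2,50,0],[0,-7,2,60,0],[0,-7,2,60,0],[0,-7,2,60,0],[0,-7,2,60,0]]]}}

```text
clock: 20.6
eef_pos: [375.1, -254.3, 41.9]
eef_rot: [3.141, 0.001, 1.713]
wrist_force: [0.6, -0.0, -0.6]
finger_gap: 29.6
```

```bash
python3 go.py 369.8,-254.9,19.5,98.1
```

```text
20.6 [ 375.1 -254.3   41.9] 98.1 gap 29.6 maxqd 0.003 F [ 0.6 -0.  -0.6]
[369.8, -254.9, 19.5, 98.1] -> [ 0.2 -5.4 22.4  0. ]
```

Call:
{"fn": "send_rows", "kwargs": {"series": [[[0,0,-3,7,0],[0,0,-5,14,0],[0,0,-5,19,0],[0,0,-5,21.5,0],[0,0,-5,22,0],[0,0,-5,22,0],[0,0,-5,22,0]]]}}

```text
clock: 21.3
eef_pos: [369.7, -255.0, 19.2]
eef_rot: [-3.141, -0.0, 1.712]
wrist_force: [-2.2, 1.0, 3.9]
finger_gap: 29.9
```

Call:
{"fn": "send_rows", "kwargs": {"series": [[[0.48,0,0,0,0],[0.48,0,0,0,0],[0.48,0,0,0,0],[0.48,0,0,-10,0],[0.48,0,0,-35,0],[0.6,0,0,-65,0],[0.7,0,0,-83,0],[0.7,0,0,-83,0],[0.7,0,0,-83,0]]]}}

```text
clock: 22.2
eef_pos: [369.7, -254.9, 102.3]
eef_rot: [3.141, 0.0, 1.712]
wrist_force: [0.4, -1.0, -0.7]
finger_gap: 65.7
```

```bash
python3 go.py 677,21,100,45
python3 - <<'E'
from h import *
ps=[manip.camera('top'),manip.camera('side')]
for p in ps:
    ims=cv2.imwrite('/tmp/x.png',p['img'])
# refine transformer: not background/shadow colour
for i,(p,(c,r)) in enumerate(zip(ps,[(245,88),(343,194)])):
    globals()['c%d'%i]=cv2.resize(p['img'][r-25:r+25,c-32:c+32,::-1],None,fx=6,fy=6,interpolation=cv2.INTER_CUBIC)
cv2.imwrite('pics/tr.png',np.hstack([c0,c1]))
b=fit_=None
ms=[manip.silhouettes('transformer_c',p) for p in ps]
for p,m in zip(ps,ms):
    m=[k for k in m if np.hypot(*(base(p,k['pixels'],38)[:2]-[677,21]))<30]
    if m: print(fit([p],[m[0]['pixels'].astype(float)],'transformer_c',[677,21,.75]).x)
E
```

```text
22.2 [ 369.7 -254.9  102.3] 98.1 gap 65.7 maxqd 0.026 F [ 0.4 -1.  -0.7]
[677.0, 21.0, 100.0, 45.0] -> [229.8 343.1   2.3  53.1]
[676.3214317   19.65786138   0.81883646]
[679.23466218  22.16951227   0.9026896 ]
```

View pics/tr.png

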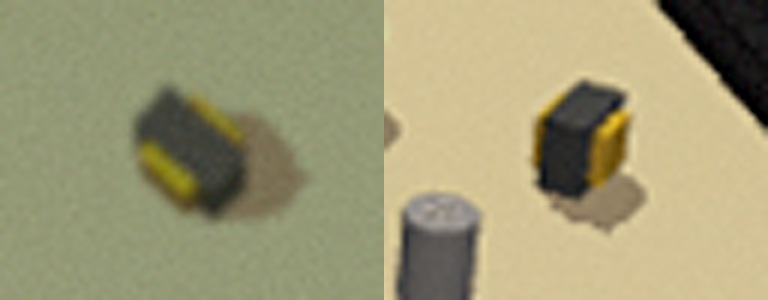

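Call:
{"fn": "send_rows", "kwargs": {"series": [[[0.7,10,15,0,3],[0.7,33,50,0,8],[0.7,58,87,0,14],[0.7,84,125,0,20],[0.7,110,164,0,26],[0.7,136,203,0,32],[0.7,162,242,0,38],[0.7,186,278,0,44],[0.7,208,310,0,50],[0.7,224,335,0,50]]]}}

```text
clock: 23.4
eef_pos: [670.7, 16.0, 100.8]
eef_rot: [-3.14, 0.001, 0.837]
wrist_force: [-0.2, -0.0, -0.0]
finger_gap: 65.6
```

Call:
{"fn": "send_rows", "kwargs": {"series": [[[0.7,6,0,0,0],[0.7,6,0,10,0],[0.7,6,0,30,0],[0.7,6,0,40,0],[0.7,6,0,40,0],[0.7,6,0,40,0],[0.7,6,0,40,0]]]}}

```text
clock: 24.1
eef_pos: [674.1, 18.2, 63.1]
eef_rot: [3.141, -0.001, 0.839]
wrist_force: [0.5, 0.0, -0.3]
finger_gap: 65.9
```

```bash
python3 go.py 677,20.5,12,48
```

```text
24.1 [674.1  18.2  63.1] 48.1 gap 65.9 maxqd 0.004 F [ 0.5  0.  -0.3]
[677.0, 20.5, 12.0, 48.0] -> [ 3.6  0.6 51.1  0.1]
```

Call:
{"fn": "send_rows", "kwargs": {"series": [[[0.7,3.5,0.5,10,0],[0.7,3.5,0.5,28,0],[0.7,3.5,0.5,42,0],[0.7,3.5,0.5,50,0],[0.7,3.5,0.5,51,0],[0.7,3.5,0.5,51,0],[0.7,3.5,0.5,51,0]]]}}

```text
clock: 24.8
eef_pos: [676.9, 20.8, 11.9]
eef_rot: [3.141, -0.001, 0.84]
wrist_force: [-0.2, -0.1, -0.5]
finger_gap: 65.6
```

Call:
{"fn": "send_rows", "kwargs": {"series": [[[0.5,0,0,0,0],[0,0,0,0,0],[0,0,0,0,0],[0,0,0,0,0],[0,0,0,0,0],[0,0,0,0,0],[0,0,0,0,0]]]}}

```text
clock: 25.5
eef_pos: [676.6, 20.8, 11.3]
eef_rot: [3.141, -0.0, 0.84]
wrist_force: [0.7, -0.5, 2.0]
finger_gap: 35.9
```

Call:
{"fn": "send_rows", "kwargs": {"series": [[[0,0,0,0,0],[0,0,0,-10,0],[0,0,0,-35,0],[0,0,0,-65,0],[0,0,0,-85,0],[0,0,0,-90,0],[0,0,0,-90,0],[0,0,0,-90,0],[0,0,0,-90,0]]]}}

```text
clock: 26.4
eef_pos: [675.9, 20.8, 99.7]
eef_rot: [-3.14, 0.002, 0.84]
wrist_force: [-1.1, 1.2, -0.4]
finger_gap: 35.8
```

```bash
python3 go.py 496.6,-236.9,100,8.1 496.6,-236.9,100,98.1
```

```text
26.4 [675.9  20.8  99.7] 48.1 gap 35.8 maxqd 0.006 F [-1.1  1.2 -0.4]
[496.6, -236.9, 100.0, 8.1] -> [-3.116e+02  3.860e+01 -3.000e-01  4.000e+01]
[496.6, -236.9, 100.0, 98.1] -> [-3.116e+02  3.860e+01 -3.000e-01 -5.000e+01]
```

Call:
{"fn": "send_rows", "kwargs": {"series": [[[0,-12,1.5,0,3],[0,-40,5,0,8],[0,-75,9,0,13],[0,-110,14,0,18],[0,-145,18,0,23],[0,-180,22,0,28],[0,-215,27,0,33],[0,-250,31,0,37],[0,-280,35,0,40],[0,-300,37,0,40]]]}}

```text
clock: 27.4
eef_pos: [502.3, -228.6, 100.4]
eef_rot: [-3.141, 0.001, 0.138]
wrist_force: [-0.6, 0.2, -1.8]
finger_gap: 35.8
```

Call:
{"fn": "send_rows", "kwargs": {"series": [[[0,-7,8,0,0],[0,-7,8,10,0],[0,-7,8,30,0],[0,-7,8,50,0],[0,-7,8,55,0],[0,-7,8,55,0],[0,-7,8,55,0],[0,-7,8,55,0]]]}}

```text
clock: 28.2
eef_pos: [498.5, -236.2, 47.0]
eef_rot: [3.141, -0.001, 0.142]
wrist_force: [0.0, -0.6, -0.4]
finger_gap: 35.7
```

```bash
python3 go.py 496.6,-236.9,17.7,8.1
```

```text
28.2 [ 498.5 -236.2   47. ] 8.1 gap 35.7 maxqd 0.004 F [ 0.  -0.6 -0.4]
[496.6, -236.9, 17.7, 8.1] -> [-2.   0.4 29.3  0. ]
```

Call:
{"fn": "send_rows", "kwargs": {"series": [[[0,-2,0.5,8,0],[0,-2,0.5,18,0],[0,-2,0.5,25,0],[0,-2,0.5,28.5,0],[0,-2,0.5,29,0],[0,-2,0.5,29,0],[0,-2,0.5,29,0]]]}}

```text
clock: 28.9
eef_pos: [495.9, -236.9, 17.2]
eef_rot: [-3.141, 0.0, 0.142]
wrist_force: [-3.5, 2.2, 4.2]
finger_gap: 35.9
```

Call:
{"fn": "send_rows", "kwargs": {"series": [[[0.55,0,0,0,0],[0.55,0,0,0,0],[0.55,0,0,0,0],[0.55,0,0,-10,0],[0.55,0,0,-35,0],[0.6,0,0,-65,0],[0.7,0,0,-83,0],[0.7,0,0,-83,0],[0.7,0,0,-83,0]]]}}

```text
clock: 29.8
eef_pos: [496.0, -236.9, 100.1]
eef_rot: [3.141, -0.0, 0.142]
wrist_force: [-0.1, -0.1, -0.3]
finger_gap: 65.7
```

```bash
python3 go.py 645,-197.5,100,8.1
```

```text
29.8 [ 496.  -236.9  100.1] 8.1 gap 65.7 maxqd 0.023 F [-0.1 -0.1 -0.3]
[645.0, -197.5, 100.0, 8.1] -> [ 1.531e+02 -1.800e+01  1.000e-01  0.000e+00]
```

Call:
{"fn": "send_rows", "kwargs": {"series": [[[0.7,20,-3,0,0],[0.7,60,-8,0,0],[0.7,100,-13,0,0],[0.7,140,-18,0,0],[0.7,153,-18,15,0],[0.7,153,-18,40,0],[0.7,153,-18,45,0],[0.7,153,-18,45,0],[0.7,153,-18,45,0],[0.7,153,-18,45,0]]]}}

```text
clock: 30.8
eef_pos: [645.3, -197.9, 56.5]
eef_rot: [3.141, -0.002, 0.141]
wrist_force: [-1.1, -0.2, -0.1]
finger_gap: 65.9
```

```bash
python3 go.py 645,-197.5,16,8.1
```

```text
30.8 [ 645.3 -197.9   56.5] 8.1 gap 65.9 maxqd 0.002 F [-1.1 -0.2 -0.1]
[645.0, -197.5, 16.0, 8.1] -> [-0.2 -0.4 40.5 -0. ]
```

Call:
{"fn": "send_rows", "kwargs": {"series": [[[0.7,0,0,10,0],[0.7,0,0,25,0],[0.7,0,0,36,0],[0.7,0,0,40,0],[0.7,0,0,40,0],[0.7,0,0,40,0],[0.7,0,0,40,0]]]}}

```text
clock: 31.5
eef_pos: [645.3, -197.6, 15.8]
eef_rot: [3.141, -0.001, 0.142]
wrist_force: [0.6, 0.0, 0.3]
finger_gap: 66.3
```

Call:
{"fn": "send_rows", "kwargs": {"series": [[[0.5,0,0,0,0],[0,0,0,0,0],[0,0,0,0,0],[0,0,0,0,0],[0,0,0,0,0],[0,0,0,0,0],[0,0,0,0,0]]]}}

```text
clock: 32.2
eef_pos: [645.0, -197.5, 15.2]
eef_rot: [3.142, -0.0, 0.142]
wrist_force: [-0.1, -0.6, 0.2]
finger_gap: 31.4
```

Call:
{"fn": "send_rows", "kwargs": {"series": [[[0,0,0,0,0],[0,0,0,-10,0],[0,0,0,-35,0],[0,0,0,-65,0],[0,0,0,-85,0],[0,0,0,-90,0],[0,0,0,-90,0],[0,0,0,-90,0],[0,0,0,-90,0]]]}}

```text
clock: 33.1
eef_pos: [644.4, -197.3, 103.7]
eef_rot: [-3.141, 0.002, 0.142]
wrist_force: [-0.1, -0.1, -1.0]
finger_gap: 31.5
```

```bash
python3 go.py 433.2,-245.9,100,8.1
```

```text
33.1 [ 644.4 -197.3  103.7] 8.1 gap 31.5 maxqd 0.005 F [-0.1 -0.1 -1. ]
[433.2, -245.9, 100.0, 8.1] -> [-216.    18.3    3.7    0. ]
```

Call:
{"fn": "send_rows", "kwargs": {"series": [[[0,-15,1,0,0],[0,-45,4,0,0],[0,-80,7,0,0],[0,-115,10,0,0],[0,-150,13,0,0],[0,-185,16,0,0],[0,-208,18,0,0],[0,-216,18,0,0],[0,-216,18,0,0],[0,-216,18,0,0]]]}}

```text
clock: 34.1
eef_pos: [434.5, -245.7, 105.1]
eef_rot: [3.142, -0.0, 0.142]
wrist_force: [0.9, -0.8, -0.4]
finger_gap: 31.6
```

Call:
{"fn": "send_rows", "kwargs": {"series": [[[0,0,0,10,0],[0,0,0,30,0],[0,0,0,45,0],[0,0,0,50,0],[0,0,0,50,0],[0,0,0,50,0],[0,0,0,50,0]]]}}

```text
clock: 34.8
eef_pos: [434.1, -246.0, 55.8]
eef_rot: [3.141, -0.001, 0.142]
wrist_force: [0.7, -0.0, -1.9]
finger_gap: 31.4
```

```bash
python3 go.py 433.2,-245.9,21.6,8.1
```

```text
34.8 [ 434.1 -246.    55.8] 8.1 gap 31.4 maxqd 0.005 F [ 0.7 -0.  -1.9]
[433.2, -245.9, 21.6, 8.1] -> [-0.9 -0.2 34.2  0. ]
```

Call:
{"fn": "send_rows", "kwargs": {"series": [[[0,-1,0,10,0],[0,-1,0,22,0],[0,-1,0,30,0],[0,-1,0,33.5,0],[0,-1,0,34,0],[0,-1,0,34,0],[0,-1,0,34,0]]]}}

```text
clock: 35.5
eef_pos: [432.6, -245.8, 21.1]
eef_rot: [-3.141, 0.0, 0.142]
wrist_force: [-1.7, 1.1, 2.7]
finger_gap: 31.3
```

Call:
{"fn": "send_rows", "kwargs": {"series": [[[0.5,0,0,0,0],[0.5,0,0,0,0],[0.5,0,0,0,0],[0.5,0,0,-10,0],[0.5,0,0,-35,0],[0.6,0,0,-70,0],[0.7,0,0,-110,0],[0.7,0,0,-150,0],[0.7,0,0,-180,0]]]}}

```text
clock: 36.4
eef_pos: [432.8, -246.0, 204.6]
eef_rot: [3.14, -0.002, 0.142]
wrist_force: [0.6, -1.1, -0.8]
finger_gap: 65.9
```

```bash
python3 go.py 500,0,250,90
```

```text
36.4 [ 432.8 -246.   204.6] 8.1 gap 65.9 maxqd 0.646 F [ 0.6 -1.1 -0.8]
[500.0, 0.0, 250.0, 90.0] -> [ 101.2 -234.1  -45.4  -81.9]
```

Call:
{"fn": "send_rows", "kwargs": {"series": [[[0.7,14,-32,-6,0],[0.7,31,-72,-14,0],[0.7,48,-112,-22,0],[0.7,65,-152,-30,0],[0.7,82,-192,-38,0],[0.7,96,-222,-44,0],[0.7,101,-234,-45,0],[0.7,101,-234,-45,0],[0.7,101,-234,-45,0]]]}}

```text
clock: 37.3
eef_pos: [499.3, -0.9, 246.0]
eef_rot: [3.141, 0.0, 0.141]
wrist_force: [1.3, 0.5, 0.4]
finger_gap: 65.6
```

Run:
```python
from h import *
ps=[manip.camera('top'),manip.camera('side')]
P=dict(relay_c=(530.7,300.3,180),controller_c=(402.7,300.3,90),heatsink_c=(369.8,-254.9,98.1),transformer_c=(496.6,-236.9,8.1),cap_black_c=(433.2,-245.9,0))
for n,(x,y,a) in P.items():
    for i,p in enumerate(ps):
        m=[k for k in manip.silhouettes(n,p) if np.hypot(*(base(p,k['pixels'],BOX[n][2]+12)[:2]-[x,y]))<35]
        if m: print(n,i,round(m[0]['conf'],2),np.round(fit([p],[m[0]['pixels'].astype(float)],n,[x,y,np.radians(a)],6).x-[x,y,np.radians(a)],2))
a,b=[p['img'][:,:,::-1] for p in ps]
f=lambda im,r0,r1,c0,c1:cv2.resize(im[r0:r1,c0:c1],(390,290),interpolation=cv2.INTER_CUBIC)
cv2.imwrite('pics/end.png',np.vstack([np.hstack([f(a,120,225,70,211),f(a,135,240,290,431)]),np.hstack([f(b,130,190,215,296),f(b,215,305,212,333)])]))
```

```text
relay_c 0 0.73 [-0.81 -0.11  0.18]
controller_c 0 0.62 [-3.29 -1.26  0.02]
heatsink_c 0 0.71 [-2.18 -2.97  0.04]
heatsink_c 1 0.61 [ 0.54 -0.01  0.1 ]
transformer_c 0 0.6 [-2.71 -0.42  0.04]
transformer_c 1 0.86 [-1.32  3.25  0.08]
cap_black_c 0 0.45 [-1.79 -0.54  0.25]
cap_black_c 1 0.65 [ 1.17  1.57 -0.07]
```

View pics/end.png

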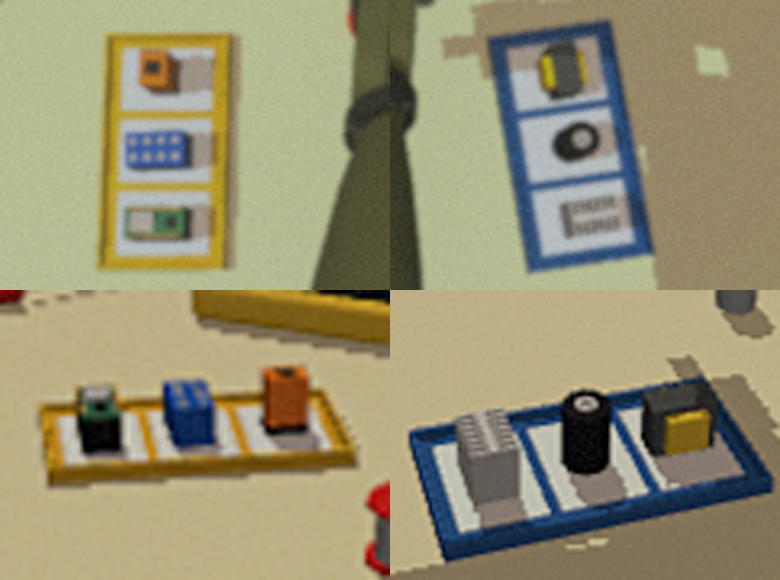

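```bash
python3 -c "
from h import *
print(manip.sign_off())"
```

```text
the job is handed in; nothing more can be done
None
```

Both kits are made up and the job is handed in, at about 38 s of the 128 s allowed.

- **Blue tray:** it holds the heat sink, the black capacitor (middle pocket) and the transformer.
- **Yellow tray:** it holds the relay and the controller module, on either side of the terminal block.
- **Left alone:** I did not touch the grey capacitor, the red reel, the terminal block or the purple tray. The last pictures show the terminal block in its pocket. I did not re-measure the grey capacitor and the reel, which they show only in part.

**Last checks:** the final top and side pictures show all five parts upright, each on its own white pocket. The fitted positions were within about 4 mm of the pocket centres. The two cameras disagree with each other by up to about 4 mm, which is about what their calibration allows. The networks did not find the relay or the controller in the side view, so I checked those there by eye only. Wrist force stayed below 10 N in every reading, and the arm finished clear of everything.

The first approach to the relay stopped about 12 mm short because I read the pose while the arm was still moving. I corrected it before the gripper closed on the part.

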